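# Seat and hold a bearing bracket in a corner fixture

### The arm

A 7-joint arm with a two-finger parallel gripper is mounted at the origin on a cart in front of the work surface, level with it; the furniture and walls round the work are solid. World frame = base frame: x ahead of the robot, y to its left, z up, the work surface at z = 0. Lengths are in m, angles in rad, forces in N, time in s.
With the tool pointing down it reaches from about 0.4 to 0.85 m from the base axis. Payload 10.4 kg.
Tool frame: the origin (TCP) lies between the finger pads; the fingertips stand ahead of it and the grasp point (between the pads) lies 5 mm behind it (manip.tip_extent is the z of the fingertips in the tool frame, in m); z points along the fingers, y is the line along which they close (so a half turn about z gives the same grasp; the last joint's range is limited). The gripper opens to 85 mm and grips with 20 to 120 N. Pads are 22 mm wide; open, the fingers measure 114 mm over their backs; the gripper's body (76 mm by 85 mm) begins 54 mm behind the grasp point. The pads swing forward as they close: fully open they stand 13 mm farther back than shut.
Start: joints at [1.192, 0.332, -0.065, 1.46, 0.022, 1.35, -0.088], TCP at [0.218, -0.586, 0.245] pointing down, gripper open.
Joint ranges: [-2.6, 2.6], [-0.5, 2.12], [-1.47, 1.34], [0.16, 2.42], [-1.27, 4.41], [0.06, 2.06], [-2.6, 2.6]. Speed limits (rad/s): [2.22, 2.22, 2.79, 2.79, 3.14, 3.14, 3.14].

### API

Orientations are given as a unit quaternion [x, y, z, w].
In Python, from workcell import status, viewer, manip gives the robot as it stands.
- The arm moves only by the tool play_rows, never from a script. Its argument "plan" is one flat list of numbers, 7 for each row, row after row: the turn, a rotation vector about the tool's x, y, z in degrees, then the shift along the tool's x, y, z in m, then the opening, from 0 (shut) to 1 (fully open). In form: [ax, ay, az, dx, dy, dz, grip, ax, ay, az, dx, dy, dz, grip, ...]. A call has 1 to 20 rows; each row is the pose to reach, as a shift and turn from the pose commanded when the call began, along the tool's axes at that moment; what a row does not reach only later rows make up. A row lasts 1/8 s, in which the tool goes at most 62.5 mm and 10.7 degrees, less where a joint would pass 70% of its speed; a pose out of reach is approached as far as the arm can. A call with a gripper value outside its range is refused whole. The fingers move at their own pace and stop on an object; "squeeze" is the grip in N (left out, the last holds). Time passes only in rows, so rows that repeat a pose let the fingers close. It gives the time, the measured TCP pose, the force, the opening and the grip force at its end, in the units of the state.
- status.get_obs(): the state, without advancing time (a new reading comes with each control period).
- viewer.camera(name): name is "side" or "top"; returns the picture (480x640x3 uint8, red, green, blue); there is no depth.
- viewer.camera_model(name): a dict with "fx", "fy", "cx", "cy" (pixels), "D" ([k1, k2, p1, p2, k3] as OpenCV has them; the pictures are not rectified), "R" (3x3) and "t" (3): a world point X has camera coordinates R X + t. Camera axes: x right, y down, z forward; pixel columns grow to the right and rows downward; lengths in m; the calibration is good to about 2 mm. A picture is of the moment at which its call begins. camera_model takes no time and is no camera call.
- manip.hand_in(): hands the job in; it is judged then, once.
The state is a dict: "clock": time; "joint_pos": joint angles; "joint_velocities": joint speeds; "tau": joint torques, N m; "position": TCP position; "ee_rot": TCP orientation; "ft_force": force on the tool from outside, world axes, zero at the start; "torque": the same for the moment, N m; "grip_width": opening from 0.0 (shut) to 1.0 (fully open); "grasp_force": force on a finger pad.
Only numpy, scipy, OpenCV 4.12 (cv2) and the standard library are available. Lean on these libraries where they do the work, as an engineer would, in place of code of your own. Each camera call takes 0.05 s, during which the arm holds its last target. There are 200 camera calls.

### The job

Pick up the green bearing bracket by its upright web and set it down flat on the steel fixture plate, about a finger's breadth clear of both fences, with the grease-nipple end facing the brass end stop and its length along the blue side fence. Then slide it flat along the plate into the corner, until the flange is square against the end stop and the side fence at once, and finish while still holding it there, pressed firmly against both, without letting go. Leave the other things on the bench where they are.

Things in the scene. Friction and masses are not known exactly. Their poses are not given: they have to be found in the camera images.
- bracket_web (a point): Grasp point of the loose green bracket: centre of its upright web, 42 mm above the underside; z up, x along its length to the end with the brass grease nipple. The web is flat-sided, 22 mm thick (y), 52 mm long (x), its round top 76 mm above the underside. Grip across it (along y) from above; the flange below reaches 24 mm out on each side. It starts upright on the bench.
- bracket_corner (a point): Lower corner of the bracket's flange at the nipple end on its +y side: 45 mm in x, 35 mm in y and 42 mm down from bracket_web; same axes. This corner of the flange comes to fixture_corner when the bracket is seated.
- bracket: The green cast bearing bracket, about 0.6 kg: rectangular flange 90 mm (x) x 70 mm (y) x 18 mm high, carrying the web, which has a brass-ringed dark bore on both sides. A 14 mm high brass grease nipple stands on the flange 36 mm from the centre at the +x end. Origin at the centre of the flange's underside, axes as bracket_web.
- corner_fixture: Fixture fixed to the bench (it cannot move): steel plate 170 mm (x) x 160 mm (y) x 12 mm high, with two rigid fences 20 mm high and 16 mm thick, all ground smooth (friction under the bracket about 0.2). Origin at the centre of the plate's underside, z up. x points to the brass end stop, y to the blue side fence. Inner face of the end stop at x = +69 mm, of the side fence at y = +64 mm.
- fixture_corner (a point): Where the planes of the two fences' inner faces meet on the plate's upper surface: x = 69, y = 64, z = 12 mm from the fixture's origin; axes as the fixture's. The fences stop about 5 to 10 mm short of each other there.
- end_stop: Brass end stop, a rigid bar 110 mm long in the fixture's y, 16 mm thick, rising 20 mm above the plate; origin at the centre of its underside, on the plate.
- side_fence: Blue side fence, a rigid bar 120 mm long in the fixture's x, 16 mm thick, rising 20 mm above the plate; origin at the centre of its underside, on the plate.
- clamp_jig: Fixed obstacle, always here, between the bracket and the fixture: grey toggle-clamp jig, plate 200x120x10 mm lying with its length roughly along world y, origin at the centre of its underside; its red upright handle is the tallest part, reaching 140 mm above the bench: carry the bracket over it or round it on the robot's side.
- hinged_tin: Fixed obstacle, always here, behind the fixture: open steel parts tin, 120 mm (x) x 200 mm (y) x 70 mm high; its raised lid reaches 190 mm above the bench. Origin at the centre of its underside.
- stubby_driver: Bystander, loose, to be left alone: blue-handled stubby screwdriver, 149 mm long, lying flat; origin at the centre of its underside.
- gear: Bystander, loose, to be left alone: small dark spur gear, 63 mm across, 23 mm high, lying flat; origin at the centre of its underside.
- brake_pad: Bystander, loose, to be left alone: brake pad, 104x50x16 mm, lying flat; origin at the centre of its underside.
- tape_measure: Bystander, loose, to be left alone: yellow tape measure, 72x35x64 mm, standing; origin at the centre of its underside.
- tape_roll: Bystander, loose, to be left alone: black roll of tape, 53 mm across, 19 mm high, lying flat; origin at the centre of its underside.

How it is judged:
By the outcome, as a careful person would: the job done as asked, in the order asked, and still so for the second after the job is handed in, while the arm keeps its last pose, push and grip.
It also fails if it takes over 48 s, if anything falls off the work surface, if the arm or the gripper's body presses on something with over 40 N, if the wrist force passes 120 N, or if a joint passes its speed limit or range.

## Working session

There is one attempt and no reset: what is moved stays moved. The work goes in short steps, Python scripts to look and compute and a tool call to move; the robot and the scene stay as the last step left them, time stands still between calls to the robot, and variables do not carry over. Pictures are saved under pics/ and viewed, at most 10 in all, crops included, and the job is handed in when it is done.

Besides the shell and the picture viewer there is one more tool, called as name(argument=value, ...) on one line, values as JSON. play_rows: Moves the arm, as the interface text tells. Its arguments: {"type":"object","properties":{"plan":{"type":"array","items":{"type":"number"}},"squeeze":{"type":"number"}},"required":["plan"]}

```bash
mkdir -p pics; python3 - <<'E'
from workcell import status, viewer, manip
import cv2
o=status.get_obs(); print({k:o[k] for k in('clock','position','ee_rot','ft_force','grip_width')}, manip.tip_extent)
for n in('top','side'):
    cv2.imwrite(f'pics/{n}0.png',viewer.camera(n)[:,:,::-1]); m=viewer.camera_model(n); print(m)
E
```

```text
{'clock': 0.0, 'position': array([ 0.21756114, -0.58553153,  0.24452961]), 'ee_rot': array([ 9.84220636e-01,  1.76944204e-01, -1.52437946e-04, -6.82582951e-04]), 'ft_force': array([ 0.10196769,  0.48246287, -0.20706466]), 'grip_width': 0.9990599746775873} 0.014
{'fx': 536.5898949371351, 'fy': 536.5898949371351, 'cx': 318.75603186515156, 'cy': 246.50341281144802, 'D': array([-0.11193301,  0.        ,  0.        ,  0.        ,  0.        ]), 'R': array([[ 0.0061143 , -0.99984214,  0.01668274],
       [-0.98297582, -0.00907311, -0.18351082],
       [ 0.18363321, -0.01527669, -0.98287612]]), 't': array([-0.12622115,  0.52802794,  1.32053423])}
{'fx': 563.4012433238395, 'fy': 563.4012433238395, 'cx': 322.60124074471815, 'cy': 239.53685643242977, 'D': array([-0.14403301,  0.        ,  0.        ,  0.        ,  0.        ]), 'R': array([[ 0.96745536, -0.2519645 ,  0.02332431],
       [-0.08849515, -0.42325841, -0.90167673],
       [ 0.23706274,  0.87026789, -0.43178125]]), 't': array([-0.53711745,  0.04245565,  1.49698754])}
```

View pics/top0.png

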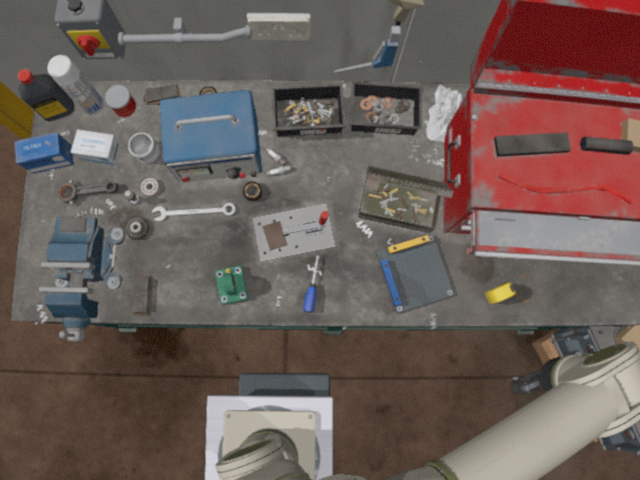

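View pics/side0.png

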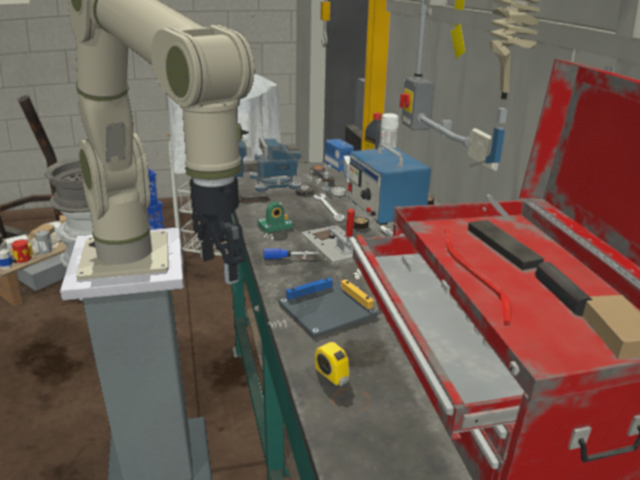

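The top view shows the bracket at (231,285), the fixture at (416,274) with its brass stop at (410,243) and blue fence at (390,282), and the jig's red handle at (323,217). The side view agrees. I'll zoom in on the bracket next and cast rays for both.

```bash
cat > h.py <<'E'
from workcell import status, viewer, manip
import cv2, numpy as np
from scipy.spatial.transform import Rotation as Ro
def mdl(n):
    m=viewer.camera_model(n); K=np.array([[m['fx'],0,m['cx']],[0,m['fy'],m['cy']],[0,0,1.]]); return K,m['D'],m['R'],m['t']
def ray(n,uv,z):
    K,D,R,t=mdl(n); p=cv2.undistortPoints(np.float64(uv).reshape(-1,1,2),K,D).reshape(-1,2)
    d=np.c_[p,np.ones(len(p))]@R; c=-R.T@t
    return c+d*((z-c[2])/d[:,2])[:,None]
def proj(n,X):
    K,D,R,t=mdl(n); return cv2.projectPoints(np.float64(X).reshape(-1,1,3),cv2.Rodrigues(R)[0],t,K,D)[0].reshape(-1,2)
def mask(img,lo,hi,box):
    m=cv2.inRange(cv2.cvtColor(img,cv2.COLOR_RGB2HSV),lo,hi); k=np.zeros_like(m); x0,y0,x1,y1=box; k[y0:y1,x0:x1]=m[y0:y1,x0:x1]
    n,l,s,_=cv2.connectedComponentsWithStats(k); i=1+np.argmax(s[1:,4]); return (l==i).astype(np.uint8)*255
E
python3 - <<'E'
from h import *
t=cv2.imread('pics/top0.png')[:,:,::-1]; s=cv2.imread('pics/side0.png')[:,:,::-1]
def rep(n,img,lo,hi,box,z,lab):
    m=mask(img,lo,hi,box); c=max(cv2.findContours(m,0,1)[0],key=cv2.contourArea)
    r=cv2.minAreaRect(c); b=cv2.boxPoints(r); print(lab,cv2.boundingRect(c),np.round(r[0],1)); print(np.round(ray(n,b,z),4).tolist())
rep('top',t,(60,80,30),(90,255,255),(200,250,260,320),.018,'bracket')
rep('top',t,(15,100,80),(35,255,255),(380,225,440,260),.032,'stop')
rep('top',t,(100,120,50),(125,255,255),(370,250,405,315),.032,'fence')
rep('side',s,(15,100,80),(35,255,255),(330,270,385,315),.032,'stop')
rep('side',s,(100,120,50),(125,255,255),(275,270,340,305),.032,'fence')
rep('top',t,(100,10,30),(125,119,140),(380,235,460,315),.012,'plate')
a=cv2.resize(t[255:315,195:275],None,fx=5,fy=5,interpolation=cv2.INTER_CUBIC)
b=cv2.resize(s[190:245,245:305],None,fx=300/55,fy=300/55,interpolation=cv2.INTER_CUBIC)
c=cv2.resize(t[225:315,370:465],None,fx=300/90,fy=300/90,interpolation=cv2.INTER_CUBIC)
d=cv2.resize(s[265:345,265:385],None,fx=300/80,fy=300/80,interpolation=cv2.INTER_CUBIC)
r1=np.hstack([a,b]); r2=np.hstack([c,d]); W=max(r1.shape[1],r2.shape[1])
f=lambda r:np.pad(r,((0,0),(0,W-r.shape[1]),(0,0)))
o=np.vstack([f(r1),f(r2)]); print(o.shape); cv2.imwrite('pics/z0.png',o[:,:,::-1])
E
```

```text
bracket (216, 267, 32, 37) [231.1 284.5]
[[0.4697, 0.1472, 0.018], [0.4841, 0.0796, 0.018], [0.3968, 0.0595, 0.018], [0.3826, 0.1265, 0.018]]
stop (388, 235, 41, 19) [408.1 243.7]
[[0.5346, -0.2994, 0.032], [0.5685, -0.4061, 0.032], [0.5492, -0.4114, 0.032], [0.5155, -0.3049, 0.032]]
fence (381, 260, 20, 45) [390.4 282.2]
[[0.4946, -0.2804, 0.032], [0.5005, -0.2977, 0.032], [0.3875, -0.3335, 0.032], [0.3818, -0.3164, 0.032]]
stop (341, 279, 33, 30) [356.8 293.6]
[[0.5049, -0.3277, 0.032], [0.5337, -0.29, 0.032], [0.57, -0.4159, 0.032], [0.5422, -0.4476, 0.032]]
fence (286, 278, 46, 22) [309.  287.9]
[[0.3809, -0.3215, 0.032], [0.5, -0.281, 0.032], [0.4945, -0.3272, 0.032], [0.3792, -0.3645, 0.032]]
plate (380, 243, 74, 68) [415.6 276.4]
[[0.5076, -0.2777, 0.012], [0.5582, -0.4344, 0.012], [0.4104, -0.476, 0.012], [0.3623, -0.3213, 0.012]]
(600, 767, 3)
```

View pics/z0.png

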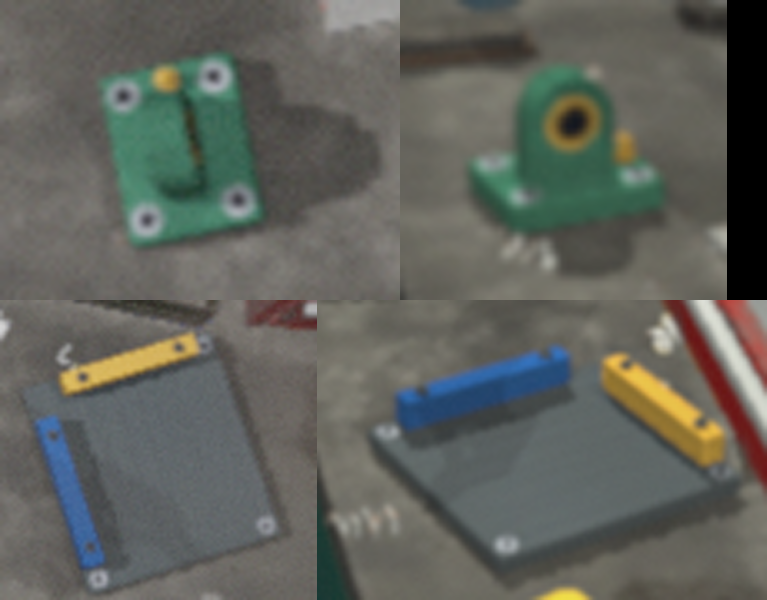

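The crops show the bracket's nipple at the far (+x) end, as wanted, with the bracket upright. Estimates:

| Item | Value |
|---|---|
| Bracket centre | (0.433, 0.103) |
| Bracket yaw | 13.4° |
| Bracket measured size | 89.5 x 69 mm (given as 90 x 70) |
| Fixture yaw | 17.6° |
| Fixture corner | (0.516, -0.293) |

The plate's edges agree with this to about 2 mm. Next I'll work out the move numbers.

```bash
cat >> h.py <<'E'
def rel(wps):
    o=status.get_obs(); R0=Ro.from_quat(o['ee_rot']); p0=np.array(o['position'])
    for x,y,z,yaw in wps:
        c,s=np.cos(np.radians(yaw)),np.sin(np.radians(yaw))
        Rt=Ro.from_matrix(np.array([[c,s,0],[s,-c,0],[0,0,-1.]]))
        print(np.round((R0.inv()*Rt).as_rotvec(degrees=True),2).tolist(),np.round(R0.inv().apply(np.array([x,y,z])-p0),4).tolist())
E
python3 -c "
from h import *
rel([(.40,-.30,.25,13.4),(.45,-.1,.25,13.4),(.433,.103,.22,13.4),(.433,.103,.12,13.4)])"
```

```text
[-0.07, 0.01, 6.99] [0.2705, -0.2042, -0.0051]
[-0.07, 0.01, 6.99] [0.387, -0.3742, -0.0049]
[-0.07, 0.01, 6.99] [0.4418, -0.5704, 0.0253]
[-0.07, 0.01, 6.99] [0.4418, -0.5703, 0.1253]
```

play_rows(plan=[0,0,2,0.045,-0.034,0,1,0,0,4,0.09,-0.068,0,1,0,0,6,0.135,-0.102,0,1,0,0,7,0.18,-0.136,0,1,0,0,7,0.225,-0.17,-0.005,1,0,0,7,0.27,-0.204,-0.005,1,0,0,7,0.3,-0.247,-0.005,1,0,0,7,0.33,-0.29,-0.005,1,0,0,7,0.36,-0.332,-0.005,1,0,0,7,0.387,-0.374,-0.005,1,0,0,7,0.405,-0.424,-0.005,1,0,0,7,0.42,-0.474,0,1,0,0,7,0.432,-0.522,0.012,1,0,0,7,0.442,-0.57,0.025,1,0,0,7,0.442,-0.57,0.05,1,0,0,7,0.442,-0.57,0.05,1])

```text
clock: 2.1
position: [0.4323, 0.1023, 0.1939]
ee_rot: [0.993, 0.117, -0.002, 0.0]
ft_force: [-0.2, -0.1, 0.5]
grip_width: 0.999
grasp_force: 0.0
```

```bash
python3 - <<'E'
from h import *
o=status.get_obs(); print(o['clock'],o['position'],o['joint_pos'])
rel([(.433,.103,.12,13.4),(.433,.103,.039,13.4)])
t=viewer.camera('top'); s=viewer.camera('side')
a=np.hstack([cv2.resize(i[y:y+120,x:x+160],(400,300),interpolation=cv2.INTER_CUBIC) for i,x,y in((t,160,220),(s,195,140))])
cv2.imwrite('pics/g0.png',a[:,:,::-1])
E
```

```text
2.1 [0.43228772 0.1022801  0.19392068] [ 0.41416059  0.01112843 -0.74057968  1.9465518   0.00740618  1.19004379
 -1.66543738]
[-0.02, 0.19, 0.04] [0.0011, -0.0005, 0.0739]
[-0.02, 0.19, 0.04] [0.0014, -0.0005, 0.1549]
```

View pics/g0.png

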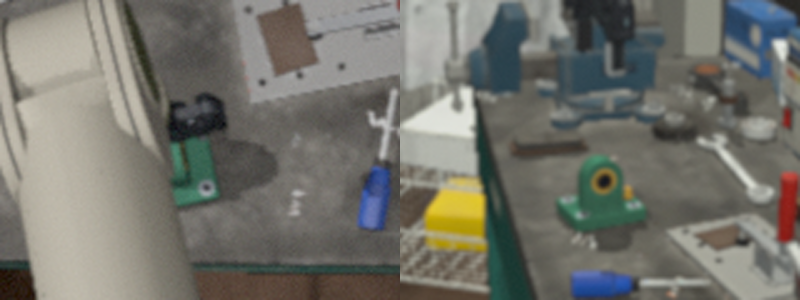

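The crops show the gripper above the bracket, and the bracket hasn't moved. I'll go down and grip.

play_rows(plan=[0,0,0,0.001,0,0.04,1,0,0,0,0.001,0,0.08,1,0,0,0,0.001,0,0.115,1,0,0,0,0.001,0,0.14,1,0,0,0,0.001,0,0.154,1,0,0,0,0.001,0,0.154,1])

```text
clock: 2.95
position: [0.4346, 0.1023, 0.0414]
ee_rot: [0.993, 0.116, -0.0, -0.0]
ft_force: [0.4, -0.5, 0.1]
grip_width: 1.004
grasp_force: 0.0
```

play_rows(plan=[0,0,0,0,0,0,0.45,0,0,0,0,0,0,0.3,0,0,0,0,0,0,0.1,0,0,0,0,0,0,0,0,0,0,0,0,0,0,0,0,0,0,0,0,0,0,0,0,0,0,0,0,0], squeeze=100)

```text
invalid input
```

play_rows(plan=[0,0,0,0,0,0,0.4,0,0,0,0,0,0,0.2,0,0,0,0,0,0,0,0,0,0,0,0,0,0,0,0,0,0,0,0,0,0,0,0,0,0,0,0,0,0,0,0,0,0,0,0,0,0,0,0,0,0], squeeze=100)

```text
clock: 3.95
position: [0.435, 0.1028, 0.0419]
ee_rot: [0.993, 0.117, 0.0, 0.0]
ft_force: [-1.0, -0.5, 6.3]
grip_width: 0.241
grasp_force: 98.6
```

```bash
python3 - <<'E'
from h import *
o=status.get_obs(); print(o['position'],o['grip_width'],o['grasp_force'],o['torque'],o['ft_force'])
E
```

```text
[0.4349511  0.10280272 0.04190973] 0.24136753417194376 98.58307957649231 [0.01889724 0.27323244 0.03371986] [-0.99338631 -0.46400722  6.26195226]
```

The web is gripped: about 20.5 mm between the pads at 99 N. Next I'll lift, look, and work out the carry.

play_rows(plan=[0,0,0,0,0,-0.015,0,0,0,0,0,0,-0.045,0,0,0,0,0,0,-0.08,0,0,0,0,0,0,-0.12,0,0,0,0,0,0,-0.155,0,0,0,0,0,0,-0.17,0,0,0,0,0,0,-0.17,0,0,0,0,0,0,-0.17,0])

```text
clock: 4.95
position: [0.4336, 0.1024, 0.2098]
ee_rot: [0.993, 0.117, -0.001, -0.0]
ft_force: [0.4, 0.5, -7.1]
grip_width: 0.244
grasp_force: 99.1
```

```bash
python3 - <<'E'
from h import *
o=status.get_obs(); print(o['clock'],o['position'],o['grip_width'],o['grasp_force'],o['torque'],o['ft_force'])
rel([(.43,-.1,.212,17.6),(.4737,-.3586,.212,17.6),(.4737,-.3586,.1,17.6)])
t=viewer.camera('top'); s=viewer.camera('side')
a=np.hstack([cv2.resize(i[y:y+120,x:x+160],(400,300),interpolation=cv2.INTER_CUBIC) for i,x,y in((t,160,220),(s,195,110))])
cv2.imwrite('pics/g1.png',a[:,:,::-1])
E
```

```text
4.95 [0.43358374 0.10235643 0.20978945] 0.24438055990111796 99.09117221832275 [0.04517967 0.02027172 0.01577344] [ 0.40322019  0.46732926 -7.07899534]
[-0.02, 0.14, -4.21] [-0.0503, 0.196, -0.0021]
[-0.02, 0.14, -4.21] [-0.0677, 0.4577, -0.0022]
[-0.02, 0.14, -4.21] [-0.0674, 0.4578, 0.1098]
```

View pics/g1.png

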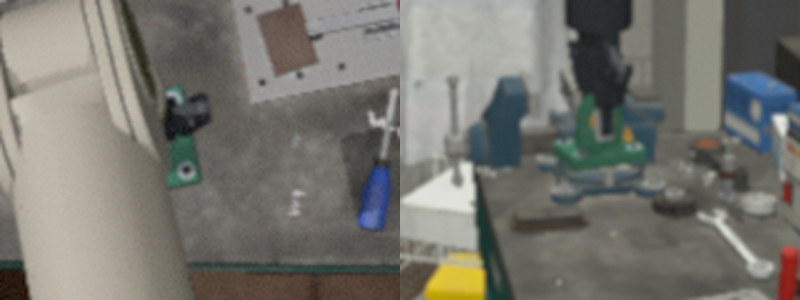

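The bracket is lifted and hangs level in the fingers, 7.1 N. I'll carry it across on the robot's side of the jig.

play_rows(plan=[0,0,-0.5,-0.008,0.03,0,0,0,0,-1,-0.02,0.075,0,0,0,0,-2,-0.033,0.12,0,0,0,0,-3,-0.043,0.165,0,0,0,0,-4,-0.051,0.21,0,0,0,0,-4.2,-0.055,0.255,0,0,0,0,-4.2,-0.058,0.3,0,0,0,0,-4.2,-0.061,0.345,0,0,0,0,-4.2,-0.064,0.39,0,0,0,0,-4.2,-0.067,0.43,0,0,0,0,-4.2,-0.068,0.458,0,0,0,0,-4.2,-0.068,0.458,0.03,0,0,0,-4.2,-0.068,0.458,0.06,0,0,0,-4.2,-0.068,0.458,0.085,0,0,0,-4.2,-0.068,0.458,0.1,0,0,0,-4.2,-0.068,0.458,0.1,0,0,0,-4.2,-0.068,0.458,0.1,0])

```text
clock: 7.18
position: [0.4749, -0.359, 0.1122]
ee_rot: [0.988, 0.153, 0.0, 0.0]
ft_force: [-0.0, -0.1, -6.0]
grip_width: 0.244
grasp_force: 99.3
```

```bash
python3 - <<'E'
from h import *
o=status.get_obs(); print(o['clock'],o['position'],o['grip_width'],o['grasp_force'],o['torque'],o['ft_force'])
rel([(.4737,-.3586,.063,17.6),(.4737,-.3586,.054,17.6)])
t=viewer.camera('top'); s=viewer.camera('side')
cv2.imwrite('pics/t2.png',t[:,:,::-1]);cv2.imwrite('pics/s2.png',s[:,:,::-1])
a=np.hstack([cv2.resize(i[y:y+120,x:x+160],(400,300),interpolation=cv2.INTER_CUBIC) for i,x,y in((t,340,210),(s,250,210))])
cv2.imwrite('pics/g2.png',a[:,:,::-1])
E
```

```text
7.175 [ 0.47489798 -0.3589545   0.11221362] 0.2440916255343309 99.27142381668091 [-0.0231687  -0.03729195 -0.04793689] [-0.0177451  -0.11786694 -6.01055977]
[0.06, -0.05, -0.01] [-0.0011, -0.0008, 0.0492]
[0.06, -0.05, -0.01] [-0.0011, -0.0008, 0.0582]
```

View pics/g2.png

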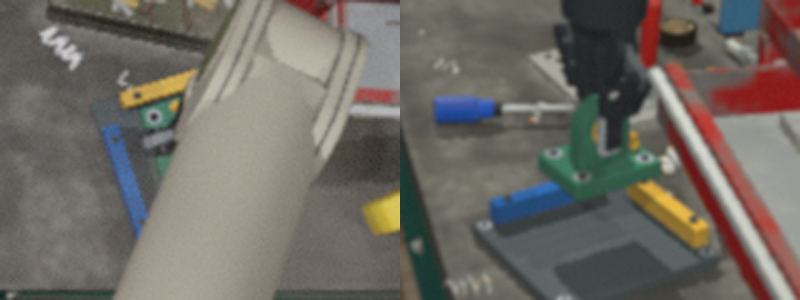

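The views show the bracket above the plate, nipple toward the brass stop, with a gap to the blue fence. I'll lower it, slowing near contact.

play_rows(plan=[0,0,0,-0.001,-0.001,0.02,0,0,0,0,-0.001,-0.001,0.04,0,0,0,0,-0.001,-0.001,0.05,0,0,0,0,-0.001,-0.001,0.053,0,0,0,0,-0.001,-0.001,0.055,0,0,0,0,-0.001,-0.001,0.056,0,0,0,0,-0.001,-0.001,0.056,0])

```text
clock: 8.15
position: [0.4733, -0.3582, 0.0557]
ee_rot: [0.988, 0.153, 0.0, 0.0]
ft_force: [-0.6, -0.5, -6.7]
grip_width: 0.24
grasp_force: 99.5
```

play_rows(plan=[0,0,0,0,0,0.001,0,0,0,0,0,0,0.001,0,0,0,0,0,0,0.002,0,0,0,0,0,0,0.002,0])

```text
clock: 8.65
position: [0.4736, -0.3583, 0.054]
ee_rot: [0.988, 0.153, 0.0, 0.0]
ft_force: [-0.3, -0.5, 0.4]
grip_width: 0.248
grasp_force: 100.4
```

```bash
python3 - <<'E'
from h import *
o=status.get_obs(); print(o['position'],o['torque'],o['ft_force'])
E
```

```text
[ 0.47357025 -0.35831661  0.0539972 ] [0.14391721 0.19620412 0.0286057 ] [-0.29022128 -0.52651793  0.36215244]
```

The bracket touches the plate at TCP z = 0.054, the height I expected. I'll press lightly and slide diagonally most of the way.

play_rows(plan=[0,0,0,0,0,0.0005,0,0,0,0,0,0,0.0005,0,0,0,0,0.002,-0.002,0.0005,0,0,0,0,0.004,-0.004,0.0005,0,0,0,0,0.006,-0.006,0.0005,0,0,0,0,0.008,-0.008,0.0005,0,0,0,0,0.01,-0.01,0.0005,0,0,0,0,0.011,-0.011,0.0005,0,0,0,0,0.011,-0.011,0.0005,0])

```text
clock: 9.78
position: [0.4812, -0.3449, 0.054]
ee_rot: [0.988, 0.153, 0.001, 0.001]
ft_force: [-1.0, -1.6, 6.1]
grip_width: 0.242
grasp_force: 101.2
```

play_rows(plan=[0,0,0,0.001,0,0,0,0,0,0,0.002,0,0,0,0,0,0,0.003,0,0,0,0,0,0,0.003,0,0,0])

```text
clock: 10.28
position: [0.4837, -0.344, 0.054]
ee_rot: [0.988, 0.153, 0.001, 0.001]
ft_force: [-2.0, -1.2, 7.0]
grip_width: 0.243
grasp_force: 101.6
```

play_rows(plan=[0,0,0,0.001,0,0,0,0,0,0,0.0015,0,0,0,0,0,0,0.002,0,0,0,0,0,0,0.0025,0,0,0,0,0,0,0.003,0,0,0,0,0,0,0.003,0,0,0])

```text
clock: 11.02
position: [0.4837, -0.3441, 0.054]
ee_rot: [0.988, 0.152, -0.002, 0.001]
ft_force: [-15.1, 0.3, 16.9]
grip_width: 0.247
grasp_force: 102.8
```

play_rows(plan=[0,0,0,0,-0.001,0,0,0,0,0,0,-0.0015,0,0,0,0,0,0,-0.002,0,0,0,0,0,0,-0.0025,0,0,0,0,0,0,-0.003,0,0,0,0,0,0,-0.003,0,0])

```text
clock: 11.78
position: [0.4834, -0.343, 0.0541]
ee_rot: [0.988, 0.151, -0.001, 0.002]
ft_force: [-9.7, -7.8, 9.6]
grip_width: 0.245
grasp_force: 101.9
```

```bash
python3 - <<'E'
from h import *
o=status.get_obs(); R=Ro.from_quat(o['ee_rot']); print(o['clock'],o['position'],R.inv().apply(o['ft_force']),R.inv().apply(o['torque']),o['ee_rot'])
t=viewer.camera('top'); s=viewer.camera('side')
a=np.hstack([cv2.resize(i[y:y+75,x:x+100],(400,300),interpolation=cv2.INTER_CUBIC) for i,x,y in((t,370,220),(s,270,240))])
cv2.imwrite('pics/g3.png',a[:,:,::-1])
E
```

```text
11.775 [ 0.48342095 -0.34303183  0.05407692] [-11.58867467   4.6198895   -9.55119224] [-0.52358009 -2.08299716 -0.0413367 ] [ 9.88483920e-01  1.51310485e-01 -9.15440635e-04  1.95919877e-03]
```

View pics/g3.png

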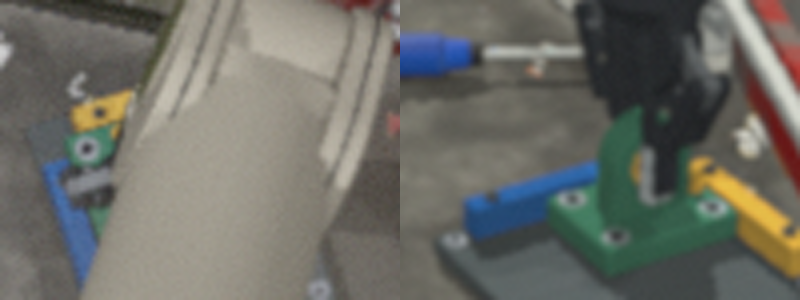

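The stop is touched, with about 12 N along x. The picture shows the flange at the brass bar and still slightly off or just touching the blue fence. I'll keep on in y.

play_rows(plan=[0,0,0,0,-0.001,0,0,0,0,0,0,-0.002,0,0,0,0,0,0,-0.003,0,0,0,0,0,0,-0.004,0,0,0,0,0,0,-0.004,0,0])

```text
clock: 12.5
position: [0.4825, -0.3399, 0.0541]
ee_rot: [0.988, 0.151, -0.001, 0.003]
ft_force: [-8.3, -10.2, 7.4]
grip_width: 0.248
grasp_force: 101.2
```

```bash
python3 - <<'E'
from h import *
o=status.get_obs(); R=Ro.from_quat(o['ee_rot']); print(o['clock'],o['position'],R.inv().apply(o['ft_force']),R.inv().apply(o['torque']),R.as_matrix().round(4).tolist())
E
```

```text
12.5 [ 0.48248158 -0.33994928  0.05414189] [-10.96644736   7.30495043  -7.32108496] [-1.38919242 -2.04591734 -0.19311337] [[0.9542, 0.2991, -0.0003], [0.2991, -0.9542, -0.0053], [-0.0019, 0.005, -1.0]]
```

play_rows(plan=[0,0,0,0,-0.001,0,0,0,0,0,0,-0.002,0,0,0,0,0,0,-0.003,0,0,0,0,0,0,-0.003,0,0])

```text
clock: 13.0
position: [0.4824, -0.3396, 0.0544]
ee_rot: [0.989, 0.151, 0.001, 0.005]
ft_force: [-1.7, -19.1, -0.4]
grip_width: 0.246
grasp_force: 100.2
```

```bash
python3 - <<'E'
from h import *
o=status.get_obs(); R=Ro.from_quat(o['ee_rot']); print(o['clock'],o['position'],R.inv().apply(o['ft_force']),R.inv().apply(o['torque']),R.as_matrix().round(4).tolist())
E
```

```text
13.0 [ 0.48239027 -0.33961142  0.0544166 ] [-7.2817973  17.70160609  0.53517367] [-4.07638586 -1.49538173 -0.35126783] [[0.9545, 0.2983, 0.0026], [0.2983, -0.9544, -0.0092], [-0.0002, 0.0095, -1.0]]
```

Both fences are touched now, but the side push has unloaded the plate and tilted the tool 0.5°. I'll turn it back, press down a little, and push more in x.

play_rows(plan=[0.2,0,0,0,0,0.0005,0,0.4,0,0,0.0005,0,0.001,0,0.6,0,0,0.001,0,0.0015,0,0.6,0,0,0.002,0,0.0015,0,0.6,0,0,0.003,0,0.0015,0,0.6,0,0,0.003,0,0.0015,0])

```text
clock: 13.75
position: [0.4826, -0.3399, 0.054]
ee_rot: [0.989, 0.15, -0.003, -0.0]
ft_force: [-19.4, -16.1, 21.2]
grip_width: 0.243
grasp_force: 103.5
```

```bash
python3 - <<'E'
from h import *
o=status.get_obs(); R=Ro.from_quat(o['ee_rot']); print(o['clock'],o['position'],R.inv().apply(o['ft_force']),R.inv().apply(o['torque']),R.as_matrix().round(4).tolist())
E
```

```text
13.75 [ 0.4825819  -0.33992897  0.054042  ] [-23.44305481   9.61336074 -21.14050715] [-2.37581916 -4.41313259 -0.56996988] [[0.955, 0.2966, -0.0052], [0.2966, -0.955, 0.0001], [-0.0049, -0.0017, -1.0]]
```

play_rows(plan=[0,0.15,-0.2,0,-0.0005,0,0,0,0.3,-0.4,0,-0.001,0,0,0.1,0.3,-0.5,0,-0.002,0,0,0.1,0.3,-0.5,0,-0.002,0,0,0.1,0.3,-0.5,0,-0.002,0,0])

```text
clock: 14.38
position: [0.4825, -0.3399, 0.054]
ee_rot: [0.988, 0.153, 0.001, -0.0]
ft_force: [-12.6, -23.8, 13.5]
grip_width: 0.244
grasp_force: 102.2
```

```bash
python3 - <<'E'
from h import *
o=status.get_obs(); R=Ro.from_quat(o['ee_rot']); print(o['clock'],o['position'],R.inv().apply(o['ft_force']),R.inv().apply(o['torque']),R.as_matrix().round(4).tolist())
t=viewer.camera('top'); s=viewer.camera('side')
a=np.hstack([cv2.resize(i[y:y+45,x:x+60],(400,300),interpolation=cv2.INTER_CUBIC) for i,x,y in((t,375,230),(s,300,265))])
cv2.imwrite('pics/g4.png',a[:,:,::-1])
E
```

```text
14.375 [ 0.48251407 -0.3398696   0.05398379] [-19.16138909  18.91507886 -13.51516559] [-4.206      -4.04586731  0.12511816] [[0.953, 0.303, 0.0015], [0.3029, -0.953, 0.0011], [0.0018, -0.0006, -1.0]]
```

View pics/g4.png

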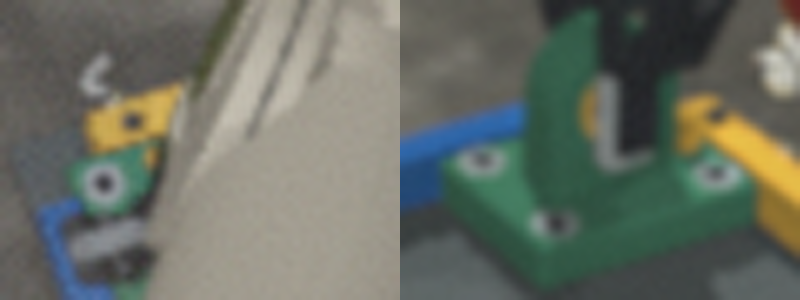

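The flange is flush with both fences: about 19 N on each, 13 N down, level to 0.1°, almost no yaw moment. I'll hold briefly to check it stays.

play_rows(plan=[0,0,0,0,0,0,0,0,0,0,0,0,0,0,0,0,0,0,0,0,0,0,0,0,0,0,0,0,0,0,0,0,0,0,0,0,0,0,0,0,0,0])

```text
clock: 15.22
position: [0.4825, -0.3398, 0.054]
ee_rot: [0.988, 0.153, 0.001, -0.0]
ft_force: [-12.4, -24.4, 13.1]
grip_width: 0.245
grasp_force: 102.2
```

```bash
python3 -c "
from workcell import manip
print(manip.hand_in())"
```

```text
the job is handed in; nothing more can be done
None
```

I set the bracket down on the plate clear of both fences, slid it into the corner and handed the job in at about 15 s, with the gripper still holding it flat at about 19 N against each fence; the judge's verdict wasn't shown.

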